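# Seat the drilling template on the twin pins of its fixture

## Task

Pick up the drilling template by its handle, find the fixture's two pins with its two holes (by feel: the slide that carries the pins may be clamped anywhere in its travel), and press the template gently down until it sits flat on both shoulders and both spring catches have snapped shut over its ends. Then let go. Do not force it while it stands on the pin tips, and leave the other things where they lie.

Things in the scene. Friction and masses are not known exactly. Their poses are not given: they have to be found in the camera images.
- template: The loose drilling template: flat dark steel plate 74 (x) x 160 (y) x 6 mm with a black arch handle, 0.28 to 0.46 kg. Origin: centre of the underside, z up. Two through holes: 14 mm diameter at y = +70 mm, 10 mm diameter at y = -70 mm (x = 0). Four drill bushings stand 5 mm above the plate at x = +-8, y = +-20 mm.
- template_grip (a point): Middle of the handle's straight bar, 40 mm above the template's underside. The bar runs along the template's y: 12 mm thick (x), 82 mm long between the outsides of its posts, 14 mm high; pinch it across its 12 mm from above.
- fixture: The fixed drilling fixture: grey base 112 (x) x 196 (y) x 10 mm, a plastic housing nested in the middle (top 48 mm up). Origin: centre of the underside, z up. Its steel cross slide, guided along the fixture's x and firmly clamped, carries two towers at y = +-70 mm with a pin on each. The slide's x lies anywhere from -15 to +15 mm and is NOT measured: see or feel it.
- seat (a point): Fixed to the base: x = y = 0, at the height of the towers' flat shoulders, 50 mm above the desk; axes as the fixture's. Upright pins: 12 mm diameter at y = +70, 8 mm at y = -70, tips 28 mm above this point, flat-topped with a 0.8 mm chamfer. Holes have 1 mm clearance all round; the template fits one way only, axes parallel. Home: its underside at this height. Over 50 N on the fixture is too much.
- catch_left (a joint): Sprung hook on the outside of the slide's +y tower, rad: 0 shut, positive swung outward (up to 0.35). The descending plate meets its sloping nose about 20 mm above the shoulders and pushes it out to about 0.12; at the bottom it snaps back to 0, its tooth over the plate's end. Passing both hooks takes about 6 to 12 N in all.
- catch_right (a joint): The same hook on the -y tower; 0 shut, positive swung outward.
- housing_a: Bystander: loose beige plastic housing half, 42 x 62 x 27 mm, on the desk on the robot's side of the fixture. Origin: centre of its underside.
- housing_b: Bystander: a second such housing half, beside housing_a.
- steel_block: Bystander: small steel block 30 x 50 x 25 mm near the right edge of the desk. Origin: centre of its underside.

How it is judged (in metres and radians):
At the end, for the whole second after the job is handed in: The template lies on both shoulders within 1.2 mm, level within 0.015 rad, centred on the pins, both catches shut (below 0.03 rad), released and still. Never over 50 N between template and fixture; loose housings and steel block not moved by more than 20 mm (z of template in the frame of fixture between 0.0485 and 0.0512 m and angle between template's own z axis and vertical below 0.015 rad and y of template in the frame of fixture between -0.0025 and 0.0025 m and x of template in the frame of fixture between -0.018 and 0.018 m and value of joint each of catch_left, catch_right below 0.03 rad and linear speed of template below 0.01 m/s); the robot touches nothing.
It fails at once if the template is pressed on the fixture with more than 50 N (contact force between template and fixture above 50 N).
It fails at once if a bystander (loose housing, steel block) is moved by more than 20 mm (distance of any of housing_a, housing_b, steel_block from where it was at the start of the episode above 0.02 m).
It also fails if it takes over 72 s, if anything falls off the work surface, if the arm or the gripper's body presses on something with over 40 N, if the wrist force passes 120 N, or if a joint passes its speed limit or range.

## Robot

A 6-joint arm with a two-finger parallel gripper is mounted at the origin on a cart in front of the work surface, level with it; the furniture and walls round the work are solid. World frame = base frame: x ahead of the robot, y to its left, z up, the work surface at z = 0. Lengths are in mm, angles in rad, forces in N, time in s.
With the tool pointing down it reaches from about 350 to 975 mm from the base axis. Payload 7.1 kg.
Tool frame: the origin (TCP) lies at the very end of the fingers, on their centre line; the grasp point (between the pads) lies 19 mm behind it; z points along the fingers, y is the line along which they close (so a half turn about z gives the same grasp; the last joint's range is limited). The gripper opens to 88 mm and grips with 3 to 60 N. Pads are 20 mm wide; open, the fingers measure 115 mm over their backs; the gripper's body (75 mm by 178 mm) begins 61 mm behind the grasp point.
Start: joints at [-1.212, 0.423, 1.63, -0, 1.089, -0.019], TCP at [230.564, -580.9, 222.675] pointing down, gripper open.
Joint ranges: [-3, 3], [-0.9, 2.11], [0.09, 2.58], [-1.31, 4.45], [0.11, 2.69], [-2.54, 2.54]. Speed limits (rad/s): [2.39, 2.39, 3.01, 3.14, 3.14, 3.14].

## Interface

Orientations are given as a rotation vector (axis times angle).
In Python, from workcell import sensors, imaging, close_job gives the robot as it stands. The module is installed in compiled form; this text tells all that it offers.
- The arm moves only by the tool servo_tool, never from a script. Its argument "steps" is a list of rows, each a list of 3 entries, a list of its own where there are three numbers: the shift along the world's x, y, z in m, then the turn, a rotation vector about the world's x, y, z in degrees, then the opening, from -1 (shut) to 1 (fully open). A call has exactly 8 rows; each row shifts and turns the commanded pose from where the row before left it; what a row does not reach is not made up. A row lasts 1/12 s, in which the tool goes at most 41.7 mm and 7.16 degrees, less where a joint would pass 70% of its speed; a pose out of reach is approached as far as the arm can. A call is refused whole if a number of a shift passes 0.0417 or a number of a turn 7.16, either way. A call with a gripper value outside its range is refused whole. The fingers move at their own pace and stop on an object; the grip force is fixed at half the most. Time passes only in rows, so rows that do not move let the fingers close, or fill a call up. It gives the time, the measured TCP pose, the force, the opening and the grip force at its end, in the units of the state.
- sensors.get_obs(): the state, without advancing time (a new reading comes with each control period).
- imaging.get_image(name): name is "side" or "top" or "wrist"; returns a dict with "color" (400x640x3 uint8, blue, green, red), "range_z" (400x640 float32, mm along the optical axis (not along the pixel's ray), 0 where there is no reading), "vertical_fov" (degrees; the focal length in pixels is half the picture's height over the tangent of half this angle, whatever the lens; pixels are square), "cx", "cy" (the principal point, pixels), "k1" (the pictures are not rectified: a ray, as slopes to the right and down, at radius r is drawn at 1 + k1 r^2 times it, then the intrinsics apply), "rvec" (rotation vector, rad) and "tvec" (3), from world to camera coordinates, as OpenCV has them; the wrist camera has in their place "tool_from_camera" (4x4, takes a point from camera to tool coordinates, whose origin is the TCP and whose axes are the flange's). Camera axes: x right, y down, z forward; pixel columns grow to the right and rows downward; lengths in mm; the calibration is good to about 2 mm. A picture is of the moment at which its call begins: read the wrist's pose just before it.
- close_job(): hands the job in; it is judged then, once.
The state is a dict: "t": time; "qpos": joint angles; "qvel": joint speeds; "joint_torque": joint torques, N m; "ee_pos": TCP position; "orientation": TCP orientation; "ft_force": force on the tool from outside, world axes, zero at the start; "moment": the same for the moment, N m; "width": finger opening in mm; "grasp_force": force on a finger pad.
Only numpy, scipy, OpenCV 4.12 (cv2) and the standard library are available. Lean on these libraries where they do the work, as an engineer would, in place of code of your own. Each camera call takes 0.05 s, during which the arm holds its last target. There are 200 camera calls.

## Working session

There is one attempt and no reset: what is moved stays moved. The work goes in short steps, Python scripts to look and compute and a tool call to move; the robot and the scene stay as the last step left them, time stands still between calls to the robot, and variables do not carry over. Pictures are saved under pics/ and viewed, at most 10 in all, crops included, and the job is handed in when it is done.

Besides the shell and the picture viewer there is one more tool, called after "Call:" as name(argument=value, ...) on one line, values as JSON. servo_tool: Moves the arm, as the interface text tells. Its arguments: {"type":"object","properties":{"steps":{"type":"array"}},"required":["steps"]}

```bash
mkdir -p pics
cat > h.py <<'E'
import numpy as np, cv2
from workcell import sensors, imaging, close_job
from scipy.spatial.transform import Rotation as R
def grab(n):
    o=sensors.get_obs(); d=imaging.get_image(n); d['obs']=o; return d
def cloud(d):
    z=np.asarray(d['range_z']); h,w=z.shape
    f=h/2/np.tan(np.radians(d['vertical_fov'])/2)
    K=np.array([[f,0,d['cx']],[0,f,d['cy']],[0,0,1.]])
    u,v=np.meshgrid(np.arange(w),np.arange(h))
    p=cv2.undistortPoints(np.stack([u,v],-1).reshape(-1,1,2).astype(float),K,np.array([d['k1'],0,0,0.])).reshape(h,w,2)
    P=np.dstack([p*z[...,None],z])
    if 'rvec' in d:
        Rm=R.from_rotvec(np.ravel(d['rvec'])).as_matrix(); W=(P-np.ravel(d['tvec']))@Rm
    else:
        T=np.asarray(d['tool_from_camera']); W=P@T[:3,:3].T+T[:3,3]
        W=W@R.from_rotvec(d['obs']['orientation']).as_matrix().T+np.asarray(d['obs']['ee_pos'])
    W[z==0]=np.nan
    return W
E
python3 - <<'E'
from h import *
import pickle
for n in ['top','side']:
    d=grab(n); cv2.imwrite(f'pics/{n}0.png',d['color']); pickle.dump(d,open(n+'0.pkl','wb'))
    print(n,d['vertical_fov'],d['k1'],(d['range_z']>0).mean())
o=sensors.get_obs(); print({k:np.round(v,3) for k,v in o.items()})
E
```

```text
top 44.06833335442505 0.03316184608279187 0.996015625
side 45.558729544111706 0.04309533636622849 0.99595703125
{'t': np.float64(0.1), 'qpos': array([-1.212,  0.424,  1.631, -0.   ,  1.089, -0.019]), 'qvel': array([ 0.   ,  0.   , -0.003, -0.001, -0.002, -0.   ]), 'joint_torque': array([-2.0000e-03, -5.4562e+01, -2.7432e+01,  6.4000e-02,  1.9000e-02,
       -0.0000e+00]), 'ee_pos': array([ 230.398, -580.455,  222.007]), 'orientation': array([-3.084, -0.59 ,  0.   ]), 'ft_force': array([-0.816, -0.158,  0.49 ]), 'moment': array([-0.019, -0.049, -0.031]), 'grasp_force': np.float64(0.0), 'width': np.float64(88.027)}
```

View pics/top0.png

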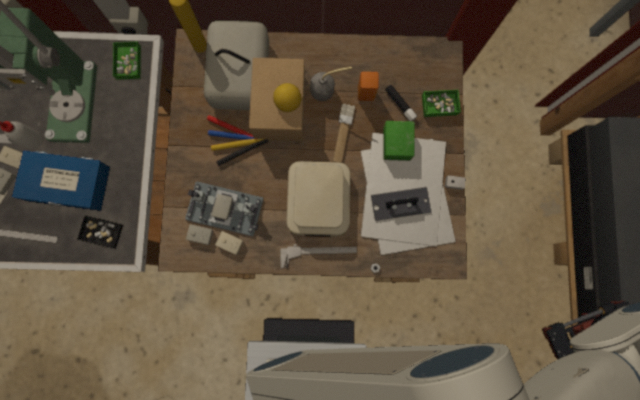

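View pics/side0.png

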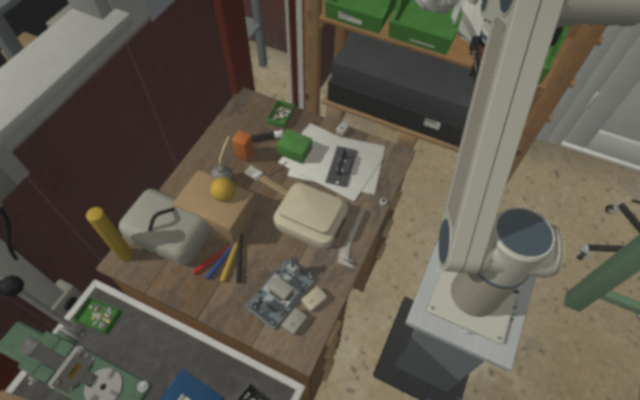

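The top view shows the template at about (402,204) and the fixture at about (225,208), with the housings just below it at (200,235) and (230,243). A beige box stands between template and fixture at (320,198). Next I turn these into positions.

Run:
```python
from h import *
import pickle
d=pickle.load(open('top0.pkl','rb')); W=cloud(d)
for n,(u,v) in dict(desk=(270,180),paper=(415,235),tmpl_handle=(403,207),tl=(377,204),tr=(427,204),fix=(225,205),box=(320,190),card=(270,70),ha=(200,235),hb=(230,243),corner=(170,268),green=(400,135)).items(): print(n,np.round(W[v,u]))
def rect(m,name):
    P=W[m][:,:2].astype(np.float32); r=cv2.minAreaRect(P); print(name,m.sum(),np.round(r[0],1),np.round(r[1],1),r[2],'zmax',np.nanmax(W[m][:,2]), np.round(np.median(W[m],0),1))
vv,uu=np.mgrid[:400,:640]
g=d['color'].astype(int).max(2)
win=(uu>365)&(uu<440)&(vv>180)&(vv<230)
rect(win&(g<110),'tmpl dark'); rect(win&(W[...,2]>22),'handle')
win=(uu>180)&(uu<270)&(vv>175)&(vv<240)
for z in (5,30,40,55,62): rect(win&(W[...,2]>z),f'fix>{z}')
c=cv2.resize(d['color'][170:260,180:270],None,fx=6,fy=6,interpolation=cv2.INTER_CUBIC)
e=cv2.resize(d['color'][180:230,365:440],None,fx=3.4,fy=3.4,interpolation=cv2.INTER_CUBIC)
o=np.zeros((540,800,3),np.uint8); o[:,:540]=c; o[:e.shape[0],545:545+e.shape[1]]=e[:,:255]
cv2.imwrite('pics/crop0.png',cv2.convertScaleAbs(o,alpha=1.6))
```

```text
desk [593. 120.  -3.]
paper [ 446. -289.    8.]
tmpl_handle [ 523. -255.   13.]
tl [ 529. -183.   15.]
tr [ 534. -323.   11.]
fix [509. 233.  49.]
box [553. -22.  78.]
card [873. 122. 108.]
ha [429. 301.  24.]
hb [409. 219.  24.]
corner [338. 383.  -2.]
green [ 715. -238.   64.]
tmpl dark 1589 [ 527.2 -249.4] [ 87.1 157.2] 10.682762145996094 zmax 61.201763580365764 [nan nan nan]
handle 156 [ 532.6 -248.8] [16.2 80.5] 10.225788116455078 zmax 61.201763580365764 [ 533.3 -248.4   52.8]
fix>5 3393 [509.  241.6] [180.5 248.7] 1.8074580430984497 zmax 83.61154975491273 [496.8 245.8  17.7]
fix>30 709 [481.1 241. ] [182.1 132.2] 88.79032897949219 zmax 83.61154975491273 [509.7 244.9  48.6]
fix>40 591 [507.3 243.3] [183.6  62.2] 78.17948150634766 zmax 83.61154975491273 [511.9 245.6  49.7]
fix>55 113 [505.4 243.8] [183.5  47.5] 77.7339859008789 zmax 83.61154975491273 [529.7 306.   71. ]
fix>62 92 [520.3 240.6] [183.5  16.7] 77.79740905761719 zmax 83.61154975491273 [532.2 309.   72.4]
```

View pics/crop0.png

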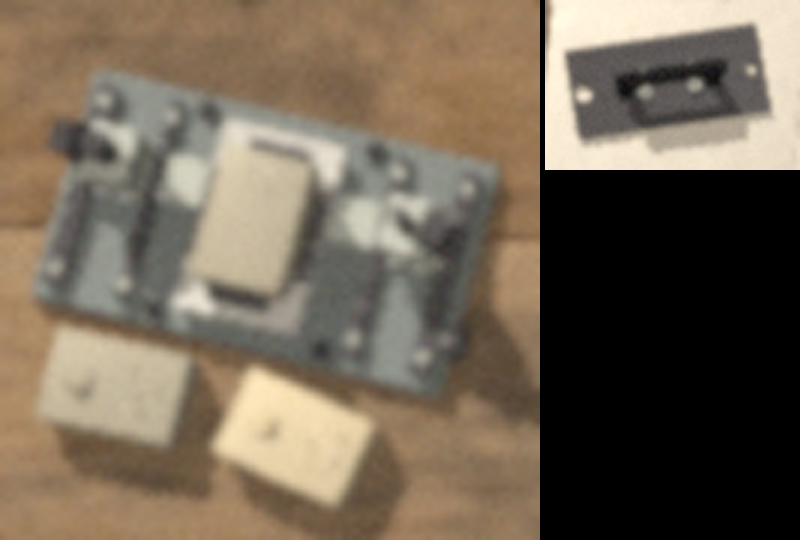

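The template's large hole is at its left end (crop (584,94)), so its +y is roughly world +y, with yaw about +9°. The fixture's towers are at crop (100,150) and (420,225), giving yaw about −12.5°. I move over the template now.

Call:
servo_tool(steps=[[[0.019, 0.021, -0.003], [0, 0, 4.8], 1], [[0.019, 0.021, -0.003], [0, 0, 4.8], 1], [[0.019, 0.021, -0.003], [0, 0, 4.8], 1], [[0.019, 0.021, -0.003], [0, 0, 4.8], 1], [[0.019, 0.021, -0.003], [0, 0, 4.8], 1], [[0.019, 0.021, -0.003], [0, 0, 4.8], 1], [[0.019, 0.021, -0.003], [0, 0, 4.8], 1], [[0.019, 0.021, -0.003], [0, 0, 4.8], 1]])

```text
t: 0.77
ee_pos: [383.1, -411.6, 198.3]
orientation: [-2.716, -1.577, 0.0]
ft_force: [1.2, -0.2, 0.1]
width: 88.0
grasp_force: 0.0
```

Call:
servo_tool(steps=[[[0.019, 0.021, -0.003], [0, 0, 4.8], 1], [[0.019, 0.021, -0.003], [0, 0, 4.8], 1], [[0.019, 0.021, -0.003], [0, 0, 4.8], 1], [[0.019, 0.021, -0.003], [0, 0, 4.8], 1], [[0.019, 0.021, -0.003], [0, 0, 4.8], 1], [[0.019, 0.021, -0.003], [0, 0, 4.8], 1], [[0.019, 0.021, -0.003], [0, 0, 4.8], 1], [[0, 0, 0], [0, 0, 4.8], 1]])

```text
t: 1.43
ee_pos: [517.9, -262.6, 176.9]
orientation: [-2.043, -2.386, -0.002]
ft_force: [-0.5, 0.0, -0.3]
width: 87.8
grasp_force: 0.0
```

Run:
```python
from h import *
import pickle
d=grab('wrist'); pickle.dump(d,open('w1.pkl','wb')); cv2.imwrite('pics/w1.png',d['color']); W=cloud(d)
print(np.round(d['obs']['ee_pos'],1), d['obs']['orientation'], d['tool_from_camera'].round(2) if hasattr(d['tool_from_camera'],'round') else d['tool_from_camera'])
m=(W[...,2]>30)&(W[...,2]<75)&(np.hypot(W[...,0]-530,W[...,1]+249)<80)
P=W[m]; print(m.sum(),cv2.minAreaRect(P[:,:2].astype(np.float32)),np.percentile(P[:,2],[5,50,95]))
v,u=np.nonzero(m); print(u.min(),u.max(),v.min(),v.max())
# fixture pins from top/side
for n in ('top','side'):
    d=pickle.load(open(n+'0.pkl','rb')) ; V=cloud(d)
    q=V[(V[...,2]>56)&(V[...,2]<95)&(abs(V[...,0]-510)<70)&(abs(V[...,1]-242)<110)]
    for s in (1,-1):
        k=q[(q[:,1]-242)*s>0]; print(n,s,len(k),np.median(k,0).round(1)); 
        print(np.round(k[np.argsort(-k[:,2])][:8],0).tolist())
```

```text
[ 517.9 -262.6  176.9] [-2.04287375e+00 -2.38572927e+00 -1.53206430e-03] [[   0.     -0.96   -0.26   71.77]
 [   1.      0.      0.      0.36]
 [  -0.     -0.26    0.96 -161.24]
 [   0.      0.      0.      1.  ]]
1083 ((535.7604370117188, -249.33555603027344), (11.821724891662598, 80.79301452636719), 10.06418228149414) [49.82093263 52.8598061  54.23835148]
332 345 144 227
top 1 64 [535.  318.8  71.7]
[[537.0, 314.0, 81.0], [540.0, 309.0, 80.0], [535.0, 306.0, 80.0], [535.0, 303.0, 80.0], [534.0, 327.0, 80.0], [532.0, 314.0, 80.0], [535.0, 309.0, 79.0], [532.0, 311.0, 79.0]]
top -1 45 [503.8 160.8  71. ]
[[506.0, 172.0, 84.0], [504.0, 170.0, 79.0], [507.0, 170.0, 78.0], [507.0, 167.0, 77.0], [504.0, 173.0, 77.0], [510.0, 170.0, 77.0], [499.0, 154.0, 76.0], [505.0, 157.0, 76.0]]
side 1 53 [536.8 317.1  70.6]
[[539.0, 307.0, 79.0], [533.0, 313.0, 78.0], [532.0, 309.0, 77.0], [537.0, 311.0, 77.0], [538.0, 308.0, 77.0], [541.0, 310.0, 76.0], [542.0, 313.0, 76.0], [540.0, 312.0, 76.0]]
side -1 45 [503.5 160.5  68.9]
[[507.0, 172.0, 80.0], [505.0, 170.0, 79.0], [506.0, 174.0, 77.0], [505.0, 176.0, 75.0], [504.0, 171.0, 75.0], [500.0, 155.0, 75.0], [508.0, 152.0, 74.0], [503.0, 174.0, 74.0]]
```

View pics/w1.png

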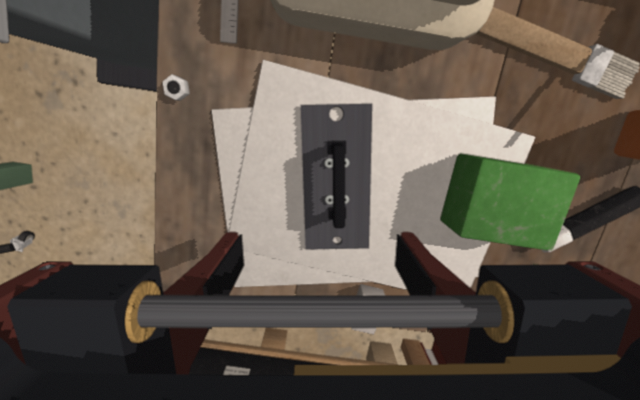

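The wrist view confirms the template on the paper, with its large hole at (336,114), small hole at (337,240) and the bar at about (339,185). I check plate height and yaw from the depth and take the move numbers from that.

Run:
```python
from h import *
import pickle
d=pickle.load(open('w1.pkl','rb')); W=cloud(d)
def med(u,v,r=2): return np.nanmedian(W[v-r:v+r+1,u-r:u+r+1].reshape(-1,3),0)
A=med(336,114);B=med(337,240); e=A-B; print(A.round(1),B.round(1),'yaw',np.degrees(np.arctan2(-e[0],e[1])),np.hypot(*e[:2]),'mid',(A+B)[:2]/2)
for p in [(315,130),(360,130),(315,230),(358,230),(270,150),(390,130),(320,180),(339,185),(200,150)]: print(p,med(*p).round(1))
```

```text
[ 523.7 -181.6    5.8] [ 548.7 -320.7    6.3] yaw 10.1770281155758 141.24175200027608 mid [ 536.18478175 -251.15393132]
(315, 130) [ 504.5 -201.1   12.2]
(360, 130) [ 551.1 -193.8   12.1]
(315, 230) [ 521.2 -310.5   11.7]
(358, 230) [ 569.7 -303.2   12.4]
(270, 150) [ 459.5 -229.5    6.3]
(390, 130) [ 583.1 -188.8    6.2]
(320, 180) [ 517.9 -252.5   12.2]
(339, 185) [ 535.  -246.8   53.3]
(200, 150) [ 381.9 -242.2   -0.7]
```

Call:
servo_tool(steps=[[[0.009, 0.0065, -0.02], [0, 0, 1.2], 1], [[0.009, 0.006, -0.02], [0, 0, 0], 1], [[0, 0, -0.02], [0, 0, 0], 1], [[0, 0, -0.02], [0, 0, 0], 1], [[0, 0, -0.01], [0, 0, 0], 1], [[0, 0, 0], [0, 0, 0], 1], [[0, 0, 0], [0, 0, 0], 1], [[0, 0, 0], [0, 0, 0], 1]])

```text
t: 2.15
ee_pos: [534.0, -254.0, 88.7]
orientation: [2.027, 2.398, 0.0]
ft_force: [-0.5, -0.4, 0.4]
width: 87.9
grasp_force: 0.0
```

Run:
```python
from h import *
o=sensors.get_obs(); r=R.from_rotvec(o['orientation']).as_matrix(); print(o['ee_pos'].round(1),np.degrees(np.arctan2(r[1,1],r[0,1])),r[:,2].round(4),o['ft_force'])
d=grab('wrist'); W=cloud(d)
m=(W[...,2]>30)&(W[...,2]<75)&(np.hypot(W[...,0]-536,W[...,1]+250)<80)
P=W[m]; print(m.sum(),cv2.minAreaRect(P[:,:2].astype(np.float32)),np.percentile(P[:,2],[5,50,95]))
```

```text
[ 534.  -254.    88.7] 9.594173155385867 [ 1.1e-03 -6.0e-04 -1.0e+00] [-0.51900043 -0.43797566  0.39079246]
2002 ((535.624267578125, -249.5958251953125), (11.870400428771973, 81.42684936523438), 9.831111907958984) [50.48784346 52.91413947 54.13216615]
```

Call:
servo_tool(steps=[[[0.001, 0.002, -0.015], [0, 0, 0.3], 1], [[0.001, 0.002, -0.015], [0, 0, 0], 1], [[0, 0, -0.015], [0, 0, 0], 1], [[0, 0, -0.015], [0, 0, 0], 1], [[0, 0, 0], [0, 0, 0], 1], [[0, 0, 0], [0, 0, 0], 0], [[0, 0, 0], [0, 0, 0], -1], [[0, 0, 0], [0, 0, 0], -1]])

```text
t: 2.87
ee_pos: [536.5, -249.9, 29.1]
orientation: [2.019, 2.404, 0.001]
ft_force: [-0.1, 0.2, 0.7]
width: 71.4
grasp_force: 0.0
```

Call:
servo_tool(steps=[[[0, 0, 0], [0, 0, 0], -1], [[0, 0, 0], [0, 0, 0], -1], [[0, 0, 0], [0, 0, 0], -1], [[0, 0, 0], [0, 0, 0], -1], [[0, 0, 0], [0, 0, 0], -1], [[0, 0, 0], [0, 0, 0], -1], [[0, 0, 0], [0, 0, 0], -1], [[0, 0, 0], [0, 0, 0], -1]])

```text
t: 3.53
ee_pos: [535.6, -249.4, 27.6]
orientation: [-2.02, -2.406, 0.0]
ft_force: [0.3, 0.9, -0.3]
width: 18.1
grasp_force: 0.0
```

Call:
servo_tool(steps=[[[0, 0, 0], [0, 0, 0], -1], [[0, 0, 0], [0, 0, 0], -1], [[0, 0, 0], [0, 0, 0], -1], [[0, 0, 0], [0, 0, 0], -1], [[0, 0, 0.005], [0, 0, 0], -1], [[0, 0, 0.01], [0, 0, 0], -1], [[0, 0, 0.02], [0, 0, 0], -1], [[0, 0, 0.025], [0, 0, 0], -1]])

```text
t: 4.2
ee_pos: [534.3, -248.8, 87.4]
orientation: [-2.018, -2.403, 0.001]
ft_force: [-0.2, 0.1, -3.7]
width: 12.0
grasp_force: 30.0
```

Call:
servo_tool(steps=[[[0, 0, 0.03], [0, 0, 0], -1], [[0, 0, 0.03], [0, 0, 0], -1], [[0, 0, 0.03], [0, 0, 0], -1], [[0, 0, 0.03], [0, 0, 0], -1], [[0, 0, 0], [0, 0, 0], -1], [[0, 0, 0], [0, 0, 0], -1], [[0, 0, 0], [0, 0, 0], -1], [[0, 0, 0], [0, 0, 0], -1]])

```text
t: 4.87
ee_pos: [534.3, -248.8, 206.0]
orientation: [-2.018, -2.403, 0.001]
ft_force: [0.1, 0.5, -3.8]
width: 11.8
grasp_force: 30.0
```

Run:
```python
from h import *
import pickle
d=grab('wrist'); pickle.dump(d,open('w2.pkl','wb')); cv2.imwrite('pics/w2.png',d['color']); o=d['obs']
r=R.from_rotvec(o['orientation']).as_matrix(); print(o['ee_pos'].round(1),np.degrees(np.arctan2(r[1,1],r[0,1])),r[:,2].round(4),o['ft_force'],o['moment'],o['width'],o['grasp_force'])
```

```text
[ 534.3 -248.8  206. ] 9.944896598977738 [-0.003   0.0015 -1.    ] [ 0.05558718  0.48088441 -3.80446028] [-0.04488264 -0.10410344 -0.01957499] 11.764829155261559 29.999431371688843
```

View pics/w2.png

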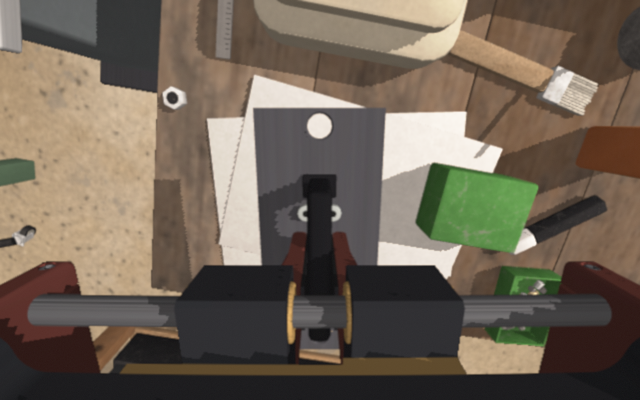

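The template is held straight, with 3.8 N of weight and the 14 mm hole visible at (319,126). I now carry it across to stand beside the fixture, where the wrist camera should see both pins next to the plate.

Call:
servo_tool(steps=[[[-0.0065, 0.027, 0], [0, 0, -1.4], -1], [[-0.0065, 0.027, 0], [0, 0, -1.4], -1], [[-0.0065, 0.027, 0], [0, 0, -1.4], -1], [[-0.0065, 0.027, 0], [0, 0, -1.4], -1], [[-0.0065, 0.027, 0], [0, 0, -1.4], -1], [[-0.0065, 0.027, 0], [0, 0, -1.4], -1], [[-0.0065, 0.027, 0], [0, 0, -1.4], -1], [[-0.0065, 0.027, 0], [0, 0, -1.4], -1]])

```text
t: 5.58
ee_pos: [482.3, -32.1, 206.4]
orientation: [-2.246, -2.194, 0.003]
ft_force: [0.3, 0.2, -3.6]
width: 11.7
grasp_force: 30.0
```

Call:
servo_tool(steps=[[[-0.007, 0.0275, 0], [0, 0, -1.4], -1], [[-0.007, 0.0275, 0], [0, 0, -1.4], -1], [[-0.007, 0.0275, 0], [0, 0, -1.4], -1], [[-0.007, 0.0275, 0], [0, 0, -1.4], -1], [[-0.007, 0.0275, 0], [0, 0, -1.4], -1], [[-0.007, 0.0275, 0], [0, 0, -1.4], -1], [[-0.007, 0.0275, 0], [0, 0, -1.4], -1], [[-0.007, 0.0275, 0], [0, 0, -1.4], -1]])

```text
t: 6.25
ee_pos: [426.3, 187.6, 206.5]
orientation: [-2.45, -1.965, 0.004]
ft_force: [-0.3, -0.5, -4.0]
width: 11.9
grasp_force: 30.0
```

Call:
servo_tool(steps=[[[0, 0, 0], [0, 0, 0], -1], [[0, 0, 0], [0, 0, 0], -1], [[0, 0, 0], [0, 0, 0], -1], [[0, 0, 0], [0, 0, 0], -1], [[0, 0, 0], [0, 0, 0], -1], [[0, 0, 0], [0, 0, 0], -1], [[0, 0, 0], [0, 0, 0], -1], [[0, 0, 0], [0, 0, 0], -1]])

```text
t: 6.92
ee_pos: [427.7, 186.2, 207.7]
orientation: [2.45, 1.966, 0.0]
ft_force: [0.6, -0.1, -2.9]
width: 12.0
grasp_force: 30.0
```

Run:
```python
from h import *
import pickle
d=grab('wrist'); pickle.dump(d,open('w3.pkl','wb')); cv2.imwrite('pics/w3.png',d['color']); o=d['obs']
r=R.from_rotvec(o['orientation']).as_matrix(); print(o['ee_pos'].round(1),np.degrees(np.arctan2(r[1,1],r[0,1])),r[:,2].round(4),o['ft_force'],o['moment'],o['width'],o['grasp_force'])
```

```text
[427.7 186.2 207.7] -12.505400704542016 [ 0.  0. -1.] [ 0.61780206 -0.12139149 -2.87978677] [-0.04856796 -0.09507155  0.00258749] 11.951596581079102 29.999482333660126
```

View pics/w3.png

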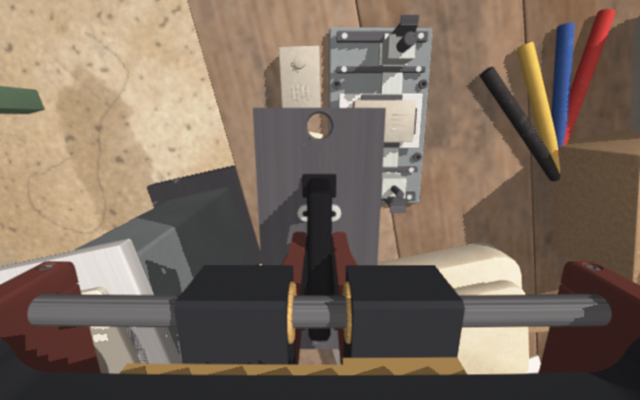

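Both pins are in view, the far one near (403,38) and the near one near (395,193), with the plate's hole at (319,126). I enlarge the two towers to read the pin tops and their sizes.

```bash
cat > inv.py <<'E'
from h import *
import pickle
d=pickle.load(open('w3.pkl','rb'));
c=d['color']; a=cv2.resize(c[10:70,370:440],None,fx=5.6,fy=5.6,interpolation=cv2.INTER_CUBIC); b=cv2.resize(c[165:225,360:430],None,fx=5.6,fy=5.6,interpolation=cv2.INTER_CUBIC)
cv2.imwrite('pics/pins.png',cv2.convertScaleAbs(np.hstack([a,b]),alpha=1.8))
W=cloud(d)
for (x0,x1,y0,y1) in ((370,440,5,70),(360,430,165,225)):
    S=W[y0:y1,x0:x1]; m=(S[...,2]>70)&(S[...,2]<95); v,u=np.nonzero(m); P=S[m]
    print(m.sum(),'px',u.mean()+x0,v.mean()+y0,P.mean(0).round(1),P[:,2].max(),cv2.minEnclosingCircle(P[:,:2].astype(np.float32)))
    for row in np.round(S[...,2][::3,::3]): print(''.join('%4s'%('.' if not q>54 else int(q)) for q in row))
E
python3 inv.py
```

```text
364 px 409.33791208791206 29.271978021978022 [537.8 315.4  73.9] 79.17919529212065 ((538.5003051757812, 315.7073669433594), 14.193894386291504)
   .   .   .   .   .   .   .   .   .   .   .   .   .   .   .   .   .   .   .   .   .   .   .   .
   .   .   .   .   .   .   .   .   .   .   .   .   .   .   .   .   .   .   .   .   .   .   .   .
   .   .   .   .   .   .   .   .   .   .   .   .   .   .   .   .   .   .   .   .   .   .   .   .
   .   .   .   .   .   .   .   .   .   .   .  72  72  73  72  73  72   .   .   .   .   .   .   .
   .   .   .   .   .   .   .   .   .   .   .  73  69  71  71  70  72   .   .   .   .   .   .   .
   .   .   .   .   .   .   .   .   .   .   .  71  70  71  72  70   .   .   .   .   .   .   .   .
   .   .   .   .   .   .   .   .   .   .  70  69  70  69  71  71  71   .   .   .   .   .   .   .
   .   .   .   .   .   .   .   .   .  59  69  70  69  69  69  68   .   .   .   .   .   .   .   .
   .   .   .   .   .   .   .   .   .  59  64  65  66  65  67  66   .   .   .   .   .   .   .   .
   .   .   .   .   .   .   .   .   .  61  62  63  62  78  79  61   .   .   .   .   
[... 2560 characters left out ...]
.   .   .   .   .   .
 192 192 192 192 192 193 192   .   .  60  69  70  69  71  70   .   .   .   .   .   .   .   .   .
 193 192 192 193 192 192 191   .   .   .  70  72  72  71  72   .   .   .   .   .   .   .   .   .
 191 192 193 192 192 193 192   .   .   .  71  72  71  71  72   .   .   .   .   .   .   .   .   .
 192 192 192 192 192 193 192   .   .   .   .   .   .   .   .   .   .   .   .   .   .   .   .   .
 193 192 193 192 192 191 194   .   .   .   .   .   .   .   .   .   .   .   .   .   .   .   .   .
 192 193 193 192 192 193 192   .   .   .   .   .   .   .   .   .   .   .   .   .   .   .   .   .
 192 192 193 193 192 193 191   .   .   .   .   .   .   .   .   .   .   .   .   .   .   .   .   .
```

View pics/pins.png

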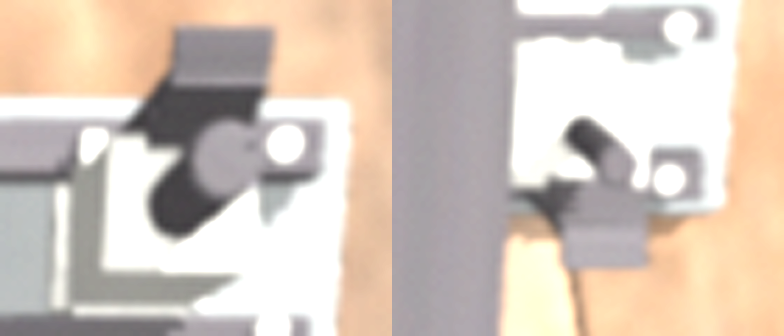

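The far pin is clearly the thicker one, so the fixture's +y points the same way as the template's. Pin tops read at about (410.5,38) and (400.3,194). I compute the offset of the held hole from the pin in the same camera, so calibration errors largely cancel.

```bash
cat > off.py <<'E'
from h import *
import pickle
d=pickle.load(open('w3.pkl','rb')); o=d['obs']; W=cloud(d); Rm=R.from_rotvec(o['orientation']).as_matrix()
f=200/np.tan(np.radians(d['vertical_fov'])/2); K=np.array([[f,0,d['cx']],[0,f,d['cy']],[0,0,1.]])
def ray(u,v,z):
    p=cv2.undistortPoints(np.array([[[u,v]]],float),K,np.array([d['k1'],0,0,0.])).ravel()
    T=np.asarray(d['tool_from_camera']); D=Rm@(T[:3,:3]@np.r_[p,1]); C=Rm@T[:3,3]+o['ee_pos']
    return C+D*(z-C[2])/D[2]
# hole
S=W[105:150,295:345,2]; m=((S<188)|np.isnan(S)).astype(np.uint8)
n,l,st,c=cv2.connectedComponentsWithStats(m); 
for i in range(1,n):
    if st[i,4]>60: print('hole comp',st[i],c[i]+[295,105])
i=1+np.argmax(st[1:,4]); cnt=cv2.findContours((l==i).astype(np.uint8),0,1)[0][0]; e=cv2.fitEllipse(cnt); print('ell',e); 
zt=np.median(W[112:250,262:280,2]); print('plate top',zt, np.median(W[112:130,262:375,2]),np.median(W[230:255,262:280,2]),np.median(W[230:255,366:380,2]))
H=ray(e[0][0]+295,e[0][1]+105,zt)
A=ray(410.5,38.1,78);B=ray(400.3,194.1,78); q=A-B
print('A',A.round(1),'B',B.round(1),'len',np.hypot(*q[:2]),'yaw',np.degrees(np.arctan2(-q[0],q[1])))
# plate edges (top surface) yaw
M=(abs(W[...,2]-zt)<3); 
for nm in 'LR':
    pts=[]
    for v in range(115,225,3):
        us=np.nonzero(M[v,240:400])[0]+240; pts.append(ray(us.min() if nm=='L' else us.max(),v,zt))
    pts=np.array(pts); pf=np.polyfit(pts[:,1],pts[:,0],1); print(nm,'yaw',np.degrees(np.arctan(-pf[0])),pts.mean(0).round(1)); 
print('H',H.round(1),'tcp',o['ee_pos'].round(1)); 
t=np.radians(-12.5); ax=np.array([np.cos(t),np.sin(t)]); ay=np.array([-np.sin(t),np.cos(t)])
h=H[:2]-o['ee_pos'][:2]; print('hole in tool-ish frame x,y',h@ax,h@ay)
E
python3 off.py
```

```text
hole comp [  0   0  50   2 100] [319.5 105.5]
hole comp [ 13   8  24  25 476] [319.38445378 125.12605042]
ell ((24.39058494567871, 20.119543075561523), (23.313995361328125, 24.20867919921875), 178.61387634277344)
plate top nan nan nan 192.17209013079471
A [536.4 307.5  78. ] B [506.7 171.2  78. ] len 139.4410936757298 yaw -12.301102402786162Traceback (most recent call last):
  File "off.py", line 24, in <module>
    us=np.nonzero(M[v,240:400])[0]+240; pts.append(ray(us.min() if nm=='L' else us.max(),v,zt))
                                                       ~~~~~~^^
    return umr_minimum(a, axis, None, out, keepdims, initial, where)
ValueError: zero-size array to reduction operation minimum which has no identity
```

```bash
sed -i 's/np.median(/np.nanmedian(/g' off.py; python3 off.py
```

```text
hole comp [  0   0  50   2 100] [319.5 105.5]
hole comp [ 13   8  24  25 476] [319.38445378 125.12605042]
ell ((24.39058494567871, 20.119543075561523), (23.313995361328125, 24.20867919921875), 178.61387634277344)
plate top 192.48494158701052 192.2247736356001 192.47141746714598 192.17209013079471
A [536.4 307.5  78. ] B [506.7 171.2  78. ] len 139.4410936757298 yaw -12.301102402786162
L yaw -12.347053409106294 [401.9 237.3 192.5]
R yaw -12.633821076271147 [473.1 221.5 192.5]
H [443.3 254.  192.5] tcp [427.7 186.2 207.7]
hole in tool-ish frame x,y 0.5355301234404781 69.64960029461326
```

Call:
servo_tool(steps=[[[0.0155, 0.009, 0], [0, 0, 0.1], -1], [[0.0155, 0.009, 0], [0, 0, 0], -1], [[0.0155, 0.009, 0], [0, 0, 0], -1], [[0.0155, 0.009, -0.01], [0, 0, 0], -1], [[0.0155, 0.009, -0.02], [0, 0, 0], -1], [[0.0155, 0.0085, -0.025], [0, 0, 0], -1], [[0, 0, -0.025], [0, 0, 0], -1], [[0, 0, -0.015], [0, 0, 0], -1]])

```text
t: 7.63
ee_pos: [520.4, 240.0, 110.1]
orientation: [-2.447, -1.969, 0.003]
ft_force: [-0.7, -1.3, -2.9]
width: 11.7
grasp_force: 30.0
```

Call:
servo_tool(steps=[[[0, 0, 0], [0, 0, 0], -1], [[0, 0, 0], [0, 0, 0], -1], [[0, 0, 0], [0, 0, 0], -1], [[0, 0, 0], [0, 0, 0], -1], [[0, 0, 0], [0, 0, 0], -1], [[0, 0, 0], [0, 0, 0], -1], [[0, 0, 0], [0, 0, 0], -1], [[0, 0, 0], [0, 0, 0], -1]])

```text
t: 8.3
ee_pos: [520.8, 240.2, 113.2]
orientation: [2.447, 1.969, 0.001]
ft_force: [1.0, 0.1, -2.9]
width: 11.6
grasp_force: 30.0
```

Run:
```python
from h import *
import pickle
d=grab('wrist'); pickle.dump(d,open('w4.pkl','wb')); o=d['obs']
r=R.from_rotvec(o['orientation']).as_matrix(); print(o['ee_pos'].round(1),np.degrees(np.arctan2(r[1,1],r[0,1])),r[:,2].round(4),o['ft_force'],o['moment'])
c=d['color']; cv2.imwrite('pics/w4.png',cv2.convertScaleAbs(cv2.resize(c[60:200,240:400],None,fx=4,fy=4,interpolation=cv2.INTER_CUBIC),alpha=1.6))
```

```text
[520.8 240.2 113.2] -12.35354392635882 [ 8.e-04  3.e-04 -1.e+00] [ 1.02595787  0.13091585 -2.9189454 ] [-0.06804465 -0.08003685  0.03119137]
```

View pics/w4.png

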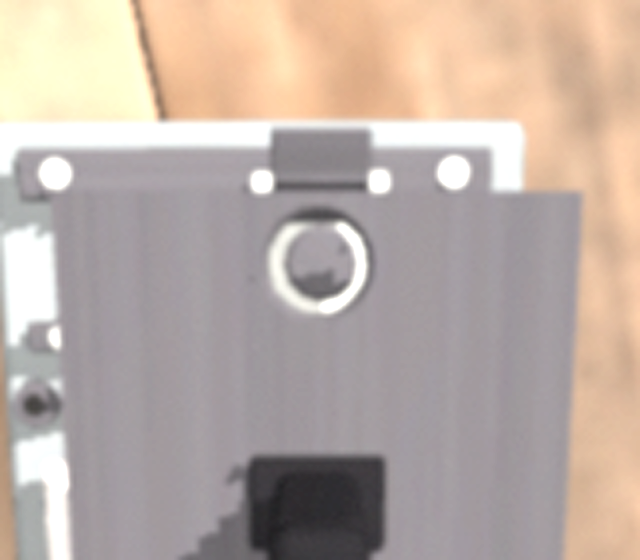

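The pin disc sits concentric in the hole, at about (317,264) against a hole centre of (318,260), so it is well inside the clearance. I descend gently, watching the force.

Call:
servo_tool(steps=[[[0, 0, -0.003], [0, 0, 0], -1], [[0, 0, -0.003], [0, 0, 0], -1], [[0, 0, -0.002], [0, 0, 0], -1], [[0, 0, -0.001], [0, 0, 0], -1], [[0, 0, -0.001], [0, 0, 0], -1], [[0, 0, -0.001], [0, 0, 0], -1], [[0, 0, -0.001], [0, 0, 0], -1], [[0, 0, 0], [0, 0, 0], -1]])

```text
t: 9.02
ee_pos: [520.5, 240.1, 100.5]
orientation: [-2.447, -1.97, 0.0]
ft_force: [0.1, 0.7, -3.1]
width: 12.0
grasp_force: 30.0
```

Call:
servo_tool(steps=[[[0, 0, -0.0005], [0, 0, 0], -1], [[0, 0, -0.0005], [0, 0, 0], -1], [[0, 0, -0.0005], [0, 0, 0], -1], [[0, 0, -0.0005], [0, 0, 0], -1], [[0, 0, -0.0005], [0, 0, 0], -1], [[0, 0, -0.0005], [0, 0, 0], -1], [[0, 0, -0.0005], [0, 0, 0], -1], [[0, 0, 0], [0, 0, 0], -1]])

```text
t: 9.68
ee_pos: [520.5, 240.1, 97.1]
orientation: [-2.448, -1.97, 0.0]
ft_force: [-0.2, 0.0, -3.2]
width: 11.8
grasp_force: 30.0
```

Call:
servo_tool(steps=[[[0, 0, -0.0005], [0, 0, 0], -1], [[0, 0, -0.0005], [0, 0, 0], -1], [[0, 0, -0.0005], [0, 0, 0], -1], [[0, 0, -0.0005], [0, 0, 0], -1], [[0, 0, -0.0005], [0, 0, 0], -1], [[0, 0, -0.0005], [0, 0, 0], -1], [[0, 0, -0.0005], [0, 0, 0], -1], [[0, 0, 0], [0, 0, 0], -1]])

```text
t: 10.35
ee_pos: [520.5, 240.1, 93.5]
orientation: [-2.447, -1.97, 0.0]
ft_force: [-0.5, 0.8, -2.9]
width: 11.8
grasp_force: 30.0
```

Run:
```python
from h import *
o=sensors.get_obs(); r=R.from_rotvec(o['orientation']).as_matrix(); print(o['ee_pos'].round(1),np.degrees(np.arctan2(r[1,1],r[0,1])),r[:,2].round(4),o['ft_force'],o['moment'])
```

```text
[520.5 240.1  93.5] -12.350152222335447 [-2.e-04 -1.e-04 -1.e+00] [-0.48798659  0.76289888 -2.86450363] [-0.05980629 -0.06836937  0.0231364 ]
```

Both pins are inside the holes, about 5 mm past the tips with no added force. I continue down past the catches.

Call:
servo_tool(steps=[[[0, 0, -0.0006], [0, 0, 0], -1], [[0, 0, -0.0006], [0, 0, 0], -1], [[0, 0, -0.0006], [0, 0, 0], -1], [[0, 0, -0.0006], [0, 0, 0], -1], [[0, 0, -0.0006], [0, 0, 0], -1], [[0, 0, -0.0006], [0, 0, 0], -1], [[0, 0, -0.0006], [0, 0, 0], -1], [[0, 0, 0], [0, 0, 0], -1]])

```text
t: 11.02
ee_pos: [520.5, 240.1, 89.3]
orientation: [-2.448, -1.969, 0.0]
ft_force: [0.4, 0.5, -3.4]
width: 11.6
grasp_force: 30.0
```

Call:
servo_tool(steps=[[[0, 0, -0.0006], [0, 0, 0], -1], [[0, 0, -0.0006], [0, 0, 0], -1], [[0, 0, -0.0006], [0, 0, 0], -1], [[0, 0, -0.0006], [0, 0, 0], -1], [[0, 0, -0.0006], [0, 0, 0], -1], [[0, 0, -0.0006], [0, 0, 0], -1], [[0, 0, -0.0006], [0, 0, 0], -1], [[0, 0, 0], [0, 0, 0], -1]])

```text
t: 11.68
ee_pos: [520.7, 240.2, 85.4]
orientation: [2.448, 1.97, 0.0]
ft_force: [-0.1, -0.5, -1.6]
width: 11.9
grasp_force: 30.0
```

Call:
servo_tool(steps=[[[0, 0, -0.0006], [0, 0, 0], -1], [[0, 0, -0.0006], [0, 0, 0], -1], [[0, 0, -0.0006], [0, 0, 0], -1], [[0, 0, -0.0006], [0, 0, 0], -1], [[0, 0, -0.0006], [0, 0, 0], -1], [[0, 0, -0.0006], [0, 0, 0], -1], [[0, 0, -0.0006], [0, 0, 0], -1], [[0, 0, 0], [0, 0, 0], -1]])

```text
t: 12.35
ee_pos: [520.9, 240.2, 81.2]
orientation: [2.447, 1.969, 0.001]
ft_force: [0.6, 0.2, 2.7]
width: 11.7
grasp_force: 30.0
```

Call:
servo_tool(steps=[[[0, 0, -0.0006], [0, 0, 0], -1], [[0, 0, -0.0006], [0, 0, 0], -1], [[0, 0, -0.0006], [0, 0, 0], -1], [[0, 0, -0.0006], [0, 0, 0], -1], [[0, 0, -0.0006], [0, 0, 0], -1], [[0, 0, -0.0006], [0, 0, 0], -1], [[0, 0, -0.0006], [0, 0, 0], -1], [[0, 0, 0], [0, 0, 0], -1]])

```text
t: 13.02
ee_pos: [520.6, 239.9, 76.8]
orientation: [2.447, 1.969, -0.0]
ft_force: [0.2, -1.6, 3.9]
width: 11.7
grasp_force: 30.0
```

Call:
servo_tool(steps=[[[0, 0, -0.0006], [0, 0, 0], -1], [[0, 0, -0.0006], [0, 0, 0], -1], [[0, 0, -0.0006], [0, 0, 0], -1], [[0, 0, -0.0005], [0, 0, 0], -1], [[0, 0, -0.0005], [0, 0, 0], -1], [[0, 0, -0.0005], [0, 0, 0], -1], [[0, 0, -0.0005], [0, 0, 0], -1], [[0, 0, 0], [0, 0, 0], -1]])

```text
t: 13.68
ee_pos: [520.2, 240.0, 72.7]
orientation: [-2.447, -1.97, 0.001]
ft_force: [-0.8, -2.1, 0.0]
width: 12.0
grasp_force: 30.0
```

Call:
servo_tool(steps=[[[0, 0, -0.0003], [0, 0, 0], -1], [[0, 0, -0.0003], [0, 0, 0], -1], [[0, 0, -0.0003], [0, 0, 0], -1], [[0, 0, -0.0003], [0, 0, 0], -1], [[0, 0, 0], [0, 0, 0], -1], [[0, 0, 0], [0, 0, 0], -1], [[0, 0, 0], [0, 0, 0], -1], [[0, 0, 0], [0, 0, 0], -1]])

```text
t: 14.35
ee_pos: [520.5, 240.2, 71.9]
orientation: [-2.447, -1.969, 0.0]
ft_force: [0.1, -0.7, 2.3]
width: 11.8
grasp_force: 30.0
```

Call:
servo_tool(steps=[[[0, 0, -0.0003], [0, 0, 0], -1], [[0, 0, -0.0003], [0, 0, 0], -1], [[0, 0, 0], [0, 0, 0], -1], [[0, 0, 0], [0, 0, 0], -1], [[0, 0, 0], [0, 0, 0], -1], [[0, 0, 0], [0, 0, 0], -1], [[0, 0, 0], [0, 0, 0], -1], [[0, 0, 0], [0, 0, 0], -1]])

```text
t: 15.02
ee_pos: [520.6, 240.1, 71.3]
orientation: [2.448, 1.969, 0.0]
ft_force: [0.2, 0.4, 1.6]
width: 11.6
grasp_force: 30.0
```

Run:
```python
from h import *
o=sensors.get_obs(); print(o['ee_pos'].round(1),o['ft_force'],o['moment'])
```

```text
[520.6 240.1  71.3] [0.1870055  0.40791555 1.62872116] [-0.37564923  0.03414112 -0.00609705]
```

Call:
servo_tool(steps=[[[0, 0, -0.0003], [0, 0, 0], -1], [[0, 0, -0.0003], [0, 0, 0], -1], [[0, 0, 0], [0, 0, 0], -1], [[0, 0, 0], [0, 0, 0], -1], [[0, 0, 0], [0, 0, 0], -1], [[0, 0, 0], [0, 0, 0], -1], [[0, 0, 0], [0, 0, 0], -1], [[0, 0, 0], [0, 0, 0], -1]])

```text
t: 15.68
ee_pos: [520.4, 240.0, 70.6]
orientation: [-2.448, -1.969, 0.0]
ft_force: [0.5, 0.9, -0.3]
width: 11.9
grasp_force: 30.0
```

```bash
cat > chk.py <<'E'
from h import *
o=sensors.get_obs(); print(o['ee_pos'].round(1),o['ft_force'].round(2),o['moment'].round(2))
E
python3 chk.py
```

```text
[520.4 240.   70.6] [ 0.46  0.9  -0.26] [-0.23 -0.05  0.03]
```

Call:
servo_tool(steps=[[[0, 0, -0.0003], [0, 0, 0], -1], [[0, 0, -0.0003], [0, 0, 0], -1], [[0, 0, 0], [0, 0, 0], -1], [[0, 0, 0], [0, 0, 0], -1], [[0, 0, 0], [0, 0, 0], -1], [[0, 0, 0], [0, 0, 0], -1], [[0, 0, 0], [0, 0, 0], -1], [[0, 0, 0], [0, 0, 0], -1]])

```text
t: 16.35
ee_pos: [520.5, 240.1, 70.3]
orientation: [-2.448, -1.969, -0.0]
ft_force: [-2.7, -0.4, 5.1]
width: 11.4
grasp_force: 30.0
```

```bash
python3 chk.py
```

```text
[520.5 240.1  70.3] [-2.75 -0.36  5.1 ] [-0.25  0.29  0.03]
```

Call:
servo_tool(steps=[[[0, 0, -0.0002], [0, 0, 0], -1], [[0, 0, -0.0002], [0, 0, 0], -1], [[0, 0, 0], [0, 0, 0], -1], [[0, 0, 0], [0, 0, 0], -1], [[0, 0, 0], [0, 0, 0], -1], [[0, 0, 0], [0, 0, 0], -1], [[0, 0, 0], [0, 0, 0], -1], [[0, 0, 0], [0, 0, 0], -1]])

```text
t: 17.02
ee_pos: [520.6, 240.2, 70.3]
orientation: [-2.448, -1.97, -0.0]
ft_force: [-3.1, 0.0, 9.3]
width: 12.0
grasp_force: 30.0
```

```bash
python3 chk.py
python3 - <<'E'
from h import *
d=grab('wrist'); import pickle; pickle.dump(d,open('w5.pkl','wb')); W=cloud(d); 
for v0,v1,u0,u1 in ((112,125,262,290),(112,125,345,375),(200,230,265,275),(200,230,366,374)): print(np.nanmedian(W[v0:v1,u0:u1,2]))
c=d['color']; cv2.imwrite('pics/w5.png',cv2.convertScaleAbs(cv2.resize(c[60:200,240:400],None,fx=4,fy=4,interpolation=cv2.INTER_CUBIC),alpha=1.6))
E
```

```text
[520.6 240.2  70.3] [-3.12  0.03  9.3 ] [-0.39  0.52 -0.04]
55.14661705006525
55.04082113227008
55.1447870977902
55.06560923009682
```

View pics/w5.png

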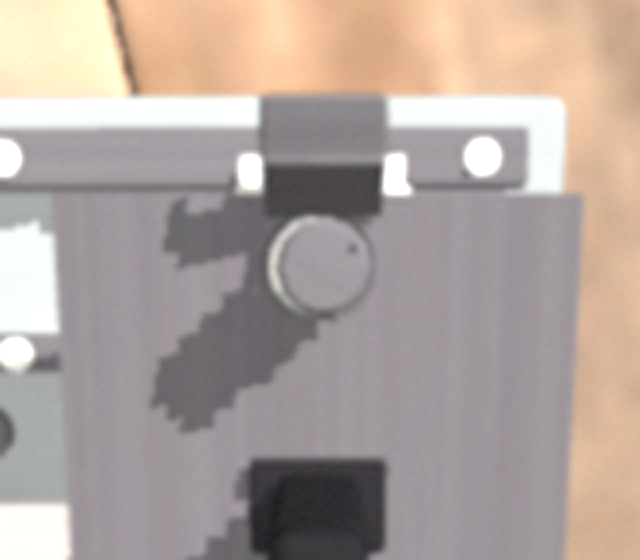

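The plate reads flat at 55 mm and is up against a stiff stop, and the left hook's tooth (crop (320,190)) covers the plate's end. I press about 0.6 mm more for certainty, then open the gripper.

Call:
servo_tool(steps=[[[0, 0, -0.0002], [0, 0, 0], -1], [[0, 0, -0.0002], [0, 0, 0], -1], [[0, 0, -0.0002], [0, 0, 0], -1], [[0, 0, 0], [0, 0, 0], -1], [[0, 0, 0], [0, 0, 0], -1], [[0, 0, 0], [0, 0, 0], -1], [[0, 0, 0], [0, 0, 0], -1], [[0, 0, 0], [0, 0, 0], -1]])

```text
t: 17.73
ee_pos: [520.6, 240.1, 70.3]
orientation: [2.448, 1.969, 0.0]
ft_force: [-4.2, -1.5, 15.5]
width: 11.6
grasp_force: 30.0
```

```bash
python3 chk.py
python3 - <<'E'
from h import *
W=cloud(grab('side')); V=cloud(grab('top'))
for n,Q in (('side',W),('top',V)):
    for c in ((537,307.5),(506.7,171.2)):
        a=np.array([-np.sin(np.radians(-12.3)),np.cos(np.radians(-12.3))]); a=a*(1 if c[1]>240 else -1)
        m=(Q[...,2]>58)&(Q[...,2]<95)&(np.hypot(Q[...,0]-c[0],Q[...,1]-c[1])<30); P=Q[m]; t=(P[:,:2]-c)@a
        print(n,c,m.sum(),np.c_[t,P[:,2]][np.argsort(t)].round(0)[::4].tolist())
E
```

```text
[520.6 240.1  70.3] [-4.16 -1.54 15.53] [-0.51  0.76 -0.02]
side (537, 307.5) 84 [[-30.0, 94.0], [-28.0, 95.0], [-28.0, 74.0], [-28.0, 80.0], [-27.0, 59.0], [-24.0, 59.0], [-17.0, 59.0], [-11.0, 59.0], [1.0, 80.0], [2.0, 76.0], [4.0, 80.0], [6.0, 78.0], [7.0, 64.0], [7.0, 79.0], [9.0, 63.0], [13.0, 62.0], [15.0, 67.0], [17.0, 73.0], [19.0, 69.0], [20.0, 71.0], [22.0, 71.0]]
side (506.7, 171.2) 47 [[-24.0, 59.0], [-3.0, 70.0], [-0.0, 70.0], [4.0, 59.0], [9.0, 61.0], [9.0, 63.0], [12.0, 63.0], [13.0, 73.0], [13.0, 71.0], [15.0, 73.0], [17.0, 73.0], [19.0, 70.0]]
top (537, 307.5) 0 []
top (506.7, 171.2) 129 [[-30.0, 58.0], [-26.0, 64.0], [-25.0, 59.0], [-23.0, 60.0], [-22.0, 59.0], [-21.0, 59.0], [-19.0, 61.0], [-16.0, 58.0], [-15.0, 58.0], [-11.0, 58.0], [-10.0, 59.0], [-9.0, 60.0], [-7.0, 59.0], [-6.0, 64.0], [-4.0, 60.0], [-2.0, 61.0], [-0.0, 84.0], [0.0, 62.0], [1.0, 61.0], [3.0, 60.0], [3.0, 59.0], [4.0, 76.0], [5.0, 61.0], [6.0, 59.0], [8.0, 58.0], [10.0, 60.0], [11.0, 60.0], [12.0, 70.0], [14.0, 72.0], [16.0, 74.0], [18.0, 73.0], [19.0, 73.0], [21.0, 72.0]]
```

The depth shows both hook noses inside at the same place, so both look shut. I unload and open.

Call:
servo_tool(steps=[[[0, 0, 0.0005], [0, 0, 0], -1], [[0, 0, 0.0004], [0, 0, 0], -1], [[0, 0, 0], [0, 0, 0], -0.6], [[0, 0, 0], [0, 0, 0], -0.3], [[0, 0, 0], [0, 0, 0], 0], [[0, 0, 0], [0, 0, 0], 0], [[0, 0, 0], [0, 0, 0], 0], [[0, 0, 0], [0, 0, 0], 0]])

```text
t: 18.5
ee_pos: [520.6, 240.1, 69.8]
orientation: [-2.448, -1.969, 0.0]
ft_force: [-0.1, -0.4, -0.0]
width: 43.3
grasp_force: 0.0
```

Call:
servo_tool(steps=[[[0, 0, 0.005], [0, 0, 0], 0], [[0, 0, 0.01], [0, 0, 0], 0], [[0, 0, 0.02], [0, 0, 0], 0], [[0, 0, 0.03], [0, 0, 0], 0], [[0, 0, 0.03], [0, 0, 0], 0], [[0, 0, 0.03], [0, 0, 0], 0], [[-0.01, -0.02, 0.02], [0, 0, 0], 0], [[-0.01, -0.03, 0], [0, 0, 0], 0]])

```text
t: 19.17
ee_pos: [503.5, 192.2, 220.6]
orientation: [2.443, 1.971, 0.015]
ft_force: [-0.2, -0.7, 0.3]
width: 43.8
grasp_force: 0.0
```

Call:
servo_tool(steps=[[[-0.01, -0.03, 0], [0, 0, 0], 0], [[-0.01, -0.03, 0], [0, 0, 0], 0], [[0, 0, 0], [0, 0, 0], 0], [[0, 0, 0], [0, 0, 0], 0], [[0, 0, 0], [0, 0, 0], 0], [[0, 0, 0], [0, 0, 0], 0], [[0, 0, 0], [0, 0, 0], 0], [[0, 0, 0], [0, 0, 0], 0]])

```text
t: 19.83
ee_pos: [480.8, 130.9, 214.9]
orientation: [-2.446, -1.971, -0.0]
ft_force: [0.1, 0.6, -0.0]
width: 43.7
grasp_force: 0.0
```

```bash
python3 chk.py
python3 - <<'E'
from h import *
d=grab('wrist'); W=cloud(d); c=d['color']
m=(abs(W[...,2]-56)<4)&(np.hypot(W[...,0]-521,W[...,1]-240)<95); P=W[m]
A=np.c_[P[:,:2]-[521,240],np.ones(len(P))]; s=np.linalg.lstsq(A,P[:,2],rcond=None)[0]; print('slope',s)
for c0 in ((536.4,307.5),(506.7,171.2)):
    q=W[(np.hypot(W[...,0]-c0[0],W[...,1]-c0[1])<28)&(W[...,2]>59)&(W[...,2]<90)]; a=np.array([.213,.977])*(1 if c0[1]>240 else -1); t=(q[:,:2]-c0)@a; print(len(q)); k=t>7; print('hook inner',np.percentile(t[k],[1,5,50,99]).round(1),np.percentile(q[k,2],[5,95]).round(1))
cv2.imwrite('pics/w6.png',cv2.convertScaleAbs(cv2.resize(c[0:300,170:470],None,fx=2,fy=2,interpolation=cv2.INTER_CUBIC),alpha=1.5))
E
```

```text
[480.8 130.9 214.9] [ 0.07  0.57 -0.02] [-0.04 -0.05  0.03]
slope [-1.03857128e-04 -3.03334651e-05  5.52711460e+01]
12Traceback (most recent call last):
  File "<stdin>", line 6, in <module>
    return _quantile_unchecked(
        a, q, axis, out, overwrite_input, method, keepdims, weights)
    return _ureduce(a,
                    func=_quantile_ureduce_func,
    ...<5 lines>...
                    overwrite_input=overwrite_input,
                    method=method)
    r = func(a, **kwargs)
    result = _quantile(arr,
                       quantiles=q,
    ...<2 lines>...
                       out=out,
                       weights=wgt)
    slices_having_nans = np.isnan(arr[-1, ...])
                                  ~~~^^^^^^^^^
IndexError: index -1 is out of bounds for axis 0 with size 0
```

The plate is flat, with slope below 0.0002. I shift back so that both hooks are in view.

Call:
servo_tool(steps=[[[0.006, 0.026, 0.01], [0, 0, 0], 0], [[0.006, 0.026, 0.01], [0, 0, 0], 0], [[0, 0, 0.01], [0, 0, 0], 0], [[0, 0, 0.01], [0, 0, 0], 0], [[0, 0, 0], [0, 0, 0], 0], [[0, 0, 0], [0, 0, 0], 0], [[0, 0, 0], [0, 0, 0], 0], [[0, 0, 0], [0, 0, 0], 0]])

```text
t: 20.55
ee_pos: [492.0, 181.4, 254.4]
orientation: [-2.448, -1.968, 0.002]
ft_force: [-1.1, 0.1, 0.8]
width: 43.9
grasp_force: 0.0
```

```bash
python3 chk.py
python3 - <<'E'
from h import *
d=grab('wrist'); W=cloud(d); c=d['color']
cv2.imwrite('pics/w7.png',cv2.convertScaleAbs(cv2.resize(c[0:290,220:440],None,fx=2,fy=2,interpolation=cv2.INTER_CUBIC),alpha=1.5))
for c0 in ((536.4,307.5),(506.7,171.2)):
    q=W[(np.hypot(W[...,0]-c0[0],W[...,1]-c0[1])<28)&(W[...,2]>59)&(W[...,2]<90)]; a=np.array([.213,.977])*(1 if c0[1]>240 else -1); t=(q[:,:2]-c0)@a; k=t>6.5
    print(len(q),k.sum()); print('hook inner',np.percentile(t[k],[1,5,50,99]).round(1),np.percentile(q[k,2],[5,95]).round(1)) if k.any() else 0
E
```

```text
[492.  181.4 254.4] [-1.11  0.08  0.77] [-0.01 -0.01  0.01]
385 243
hook inner [ 7.7  8.4 13.8 20.7] [61.2 72.6]
244 187
hook inner [ 7.3  8.3 13.3 20.3] [60.7 72.5]
```

View pics/w7.png

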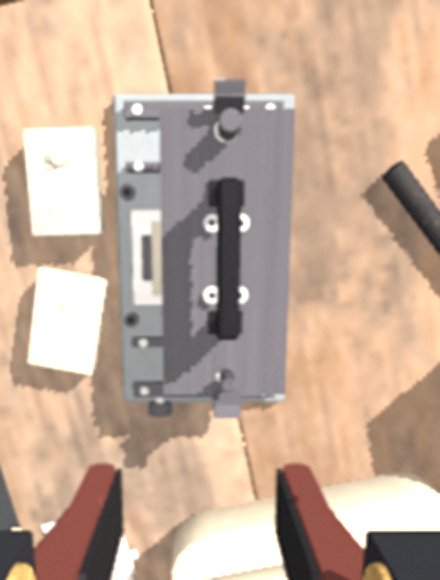

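The template sits flat with both pins through its holes, at (230,120) and (225,382). Both hooks, at (229,100) and (228,395), overlap the plate ends symmetrically: 8.4 and 8.3 mm inner edges. The housings are undisturbed.

```bash
python3 -c "
from workcell import close_job
print(close_job())"
```

```text
the job is handed in; nothing more can be done
None
```

The template is on both pins and flat on the shoulders, both catches look shut in the last camera check, the gripper has let go, and the job was handed in after about 20.6 s; the hand-in returned no verdict.

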